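Fold down the served-table flags

TASK

The tables are served: run your fingertips lightly along the curved row on the wooden flag board and fold the five square flags down flat, one after another, starting with the square flag farthest from the round flag. The round flag's table is still waiting, so leave that flag standing. Only touch, pick nothing up: the board must stay where it is and everything around it undisturbed.

Things in the scene. Friction and masses are not known exactly. Their poses are not given: they have to be found in the camera images.
- flag_board: loose flat dark-wood board on rubber, about 0.9 kg, 82 (x) x 224 (y) x 16 mm, lying on the counter; origin at the centre of its underside, z up. On it stand six small steel flip flags in a curved row along an inlaid brass line that runs from the board's +y end to its -y end: an arc of radius 200 mm whose middle bulges towards the board's -x edge (the robot's side). Five are square-topped, 30 mm apart along the arc; then a gap of 62 mm; then the round one
- hinge_1 (a point): hinge of the first square flag, counted from the end farthest from the round flag: middle of the hinge line, 3 mm above the board's top (19 mm above the counter). The flag is a plate 18 mm wide, 3 mm thick, its top edge 26 mm from the hinge; the hinge line is square to the curved row
- hinge_2 (a point): hinge of the second square flag, counted from the end farthest from the round flag: middle of the hinge line, 3 mm above the board's top (19 mm above the counter). The flag is a plate 18 mm wide, 3 mm thick, its top edge 26 mm from the hinge; the hinge line is square to the curved row
- hinge_3 (a point): hinge of the third square flag, counted from the end farthest from the round flag: middle of the hinge line, 3 mm above the board's top (19 mm above the counter). The flag is a plate 18 mm wide, 3 mm thick, its top edge 26 mm from the hinge; the hinge line is square to the curved row
- hinge_4 (a point): hinge of the fourth square flag, counted from the end farthest from the round flag: middle of the hinge line, 3 mm above the board's top (19 mm above the counter). The flag is a plate 18 mm wide, 3 mm thick, its top edge 26 mm from the hinge; the hinge line is square to the curved row
- hinge_5 (a point): hinge of the fifth square flag, counted from the end farthest from the round flag: middle of the hinge line, 3 mm above the board's top (19 mm above the counter). The flag is a plate 18 mm wide, 3 mm thick, its top edge 26 mm from the hinge; the hinge line is square to the curved row
- hinge_round (a point): hinge of the round flag (the last in the row), same height; a 26 mm disc on a short stem, its top 39 mm from the hinge
- flag_1 (a joint): fold of the first square flag, rad: 0 upright, 1.55 flat on the board. It folds only along the row towards the round flag, about 0.3 N at its top edge moves it, and it stays at whatever angle it is left
- flag_2 (a joint): fold of the second square flag, rad: 0 upright, 1.55 flat on the board. It folds only along the row towards the round flag, about 0.3 N at its top edge moves it, and it stays at whatever angle it is left
- flag_3 (a joint): fold of the third square flag, rad: 0 upright, 1.55 flat on the board. It folds only along the row towards the round flag, about 0.3 N at its top edge moves it, and it stays at whatever angle it is left
- flag_4 (a joint): fold of the fourth square flag, rad: 0 upright, 1.55 flat on the board. It folds only along the row towards the round flag, about 0.3 N at its top edge moves it, and it stays at whatever angle it is left
- flag_5 (a joint): fold of the fifth square flag, rad: 0 upright, 1.55 flat on the board. It folds only along the row towards the round flag, about 0.3 N at its top edge moves it, and it stays at whatever angle it is left
- round_flag (a joint): fold of the round flag, rad: 0 upright, 1.55 flat; folds the same way (away from the square flags), as lightly
- bell: loose domed reception bell, 83 mm across, 74 mm high, near the board's +y end; origin at the centre of its underside
- tin: loose round honey tin, 58 mm across, 60 mm high, near the board's -y end; origin at the centre of its underside
- spoon: loose teaspoon, 130 x 26 x 11 mm, long axis x, on the right; origin at the centre of its underside
- saucer: loose white plate, 114 mm across, 14 mm high; origin at the centre of its underside
- cup: loose white cup standing upside down, 65 x 95 x 50 mm; origin under the middle of its outline

How it is judged:
By the outcome, as a careful person would: the job done as asked, in the order asked, and still so for the second after the job is handed in, with the robot touching nothing.
It also fails if it takes over 35 s, if anything falls off the work surface, if the arm or the gripper's body presses on something with over 40 N, if the wrist force passes 120 N, or if a joint passes its speed limit or range.

ROBOT

A 6-joint arm with a two-finger parallel gripper is mounted at the origin on a cart in front of the work surface, level with it; the furniture and walls round the work are solid. World frame = base frame: x ahead of the robot, y to its left, z up, the work surface at z = 0. Lengths are in mm, angles in rad, forces in N, time in s.
With the tool pointing down it reaches from about 275 to 750 mm from the base axis. Payload 10.2 kg.
Tool frame: the origin (TCP) lies between the finger pads; the fingertips stand 22 mm ahead of it and the grasp point (between the pads) lies 3 mm ahead of it (ctrl.nose_length is the distance from the TCP to the fingertips, in mm); y points along the fingers, z is the direction in which the jaws open and shut, and the axes are right-handed (so a half turn about y gives the same grasp; the last joint's range is limited). The gripper opens to 85 mm and grips with 20 to 120 N. Pads are 22 mm wide; open, the fingers measure 114 mm over their backs; the gripper's body (76 mm by 85 mm) begins 54 mm behind the grasp point. The pads swing forward as they close: fully open they stand 13 mm farther back than shut.
Start: joints at [1.082, 0.313, 1.498, -0, 1.331, -0.223], TCP at [137.92, 506.566, 253.294] pointing down, gripper open.
Joint ranges: [-2.94, 2.94], [-0.97, 2.17], [0.19, 2.56], [-1.23, 4.37], [0.02, 3.11], [-2.88, 2.88]. Speed limits (rad/s): [2.39, 2.39, 3.01, 3.14, 3.14, 3.14].

INTERFACE

Orientations are given as a unit quaternion [w, x, y, z].
In Python, from rig import ctrl, eyes, models gives the robot as it stands.
- The arm moves only by the shell command python3 -m crank 'ROWS' [FORCE]. ROWS is JSON, a list of rows, each an object with "dp": the shift along the tool's x, y, z in mm, a list of three; "roll": the turn about the tool's y in rad; "gripper": the closure in counts, from 0 (fully open) to 255 (shut). A call has 1 to 10 rows; each row is the pose to reach, as a shift and turn from the pose commanded when the call began, along the tool's axes at that moment; what a row does not reach only later rows make up. A row lasts 1/12 s, in which the tool goes at most 41.7 mm and 7.16 degrees, less where a joint would pass 70% of its speed; a pose out of reach is approached as far as the arm can. A call with a gripper value outside its range is refused whole. The fingers move at their own pace and stop on an object; FORCE is the grip in N (left out, the last holds). Time passes only in rows, so rows that repeat a pose let the fingers close. It gives the time, the measured TCP pose, the force and the opening at its end, in the units of the state.
- ctrl.sense(): the state, without advancing time (a new reading comes with each control period).
- eyes.capture(name): name is "side" or "top" or "wrist"; returns a dict with "color" (384x512x3 uint8, red, green, blue), "fx", "fy", "cx", "cy" (pixels), "R" (3x3) and "t" (3): a world point X has camera coordinates R X + t. Camera axes: x right, y down, z forward; pixel columns grow to the right and rows downward; lengths in mm; the calibration is good to about 2 mm. A picture is of the moment at which its call begins. There is no depth.
- ctrl.finish_job(): hands the job in, once; it reports no verdict.
Trained networks look in a picture, given as the dict that the camera call returned (one of the last four; its "shot" number tells which), for a name from the list of things; names that differ only in an ending like _2 or _b are one class to them, and where a whole thing is asked for, a point or a joint stands for the part that bears it (a point fixed in the world has none). Each returns a list of dicts, best first, with "confidence" (0 to 1); they miss things now and then, are a little off and sometimes report something else, mostly with a low value. They report only what shows in the picture. A call takes as long as a camera call.
- models.spot_in(picture, label): "extent" ([centre column, centre row, width, height] in pixels, round what is visible of it).
- models.spot_point(picture, label): "centre" ([column, row] in pixels: a listed point, or the origin of a listed thing).
The state is a dict: "time_s": time; "joints": joint angles; "dq": joint speeds; "tau": joint torques, N m; "eef_pos": TCP position; "ee_rot": TCP orientation; "force": force on the tool from outside, world axes, zero at the start; "wrist_torque": the same for the moment, N m; "grip_width": opening from 0.0 (shut) to 1.0 (fully open).
Only numpy, scipy, OpenCV 4.12 (cv2) and the standard library are available. Lean on these libraries where they do the work, as an engineer would, in place of code of your own. Each camera call takes 0.05 s, during which the arm holds its last target. There are 200 camera calls.

## Working session

There is one attempt and no reset: what is moved stays moved. The work goes in short steps, Python scripts to look and compute and a shell command to move; the robot and the scene stay as the last step left them, time stands still between calls to the robot, and variables do not carry over. Pictures are saved under pics/ and viewed, about 8 in all and at most 12, crops included, and the job is handed in when it is done.

```bash
ls; mkdir -p pics; cat > h.py <<'E'
import numpy as np,cv2
from rig import ctrl,eyes,models
def ray(p,uv):
    R=np.array(p['R']);t=np.array(p['t']);c=-R.T@t
    d=R.T@np.array([(uv[0]-p['cx'])/p['fx'],(uv[1]-p['cy'])/p['fy'],1]);return c,d
def onz(p,uv,z):
    c,d=ray(p,uv);return c+d*(z-c[2])/d[2]
def proj(p,X):
    q=np.array(p['R'])@np.array(X,float)+np.array(p['t']);return np.array([p['fx']*q[0]/q[2]+p['cx'],p['fy']*q[1]/q[2]+p['cy']])
def save(p,n): cv2.imwrite('pics/'+n,p['color'][:,:,::-1])
def rot(q):
    from scipy.spatial.transform import Rotation as Ro
    return Ro.from_quat([q[1],q[2],q[3],q[0]]).as_matrix()
E
python3 - <<'E'
from h import *
s=ctrl.sense();print(s,ctrl.nose_length);print(rot(s['ee_rot']).round(3))
P={}
for n in('top','side'):
    p=eyes.capture(n);P[n]=p
    print(n,'cam',ray(p,(0,0))[0].round(0))
    for l,z in(('flag_board',0),('hinge_1',19),('hinge_round',19),('bell',0),('tin',0),('cup',0),('saucer',0),('spoon',0)):
        for r in models.spot_point(p,l)[:7]: print(l,round(r['confidence'],2),np.round(r['centre'],1),onz(p,r['centre'],z).round(1)[:2])
cv2.imwrite('pics/a.png',np.hstack([cv2.resize(P[n]['color'],(400,300)) for n in P])[:,:,::-1])
save(P['top'],'top.png')
E
```

```text
pics
{'time_s': 0.0, 'joints': array([ 1.08162056e+00,  3.13442906e-01,  1.49845292e+00,  1.68376123e-05,
        1.33100521e+00, -2.23408865e-01]), 'dq': array([9.60628777e-04, 7.00363766e-04, 8.89507042e-04, 2.52193545e-05,
       1.09446095e-03, 6.75617597e-04]), 'tau': array([ 9.03134569e-04, -4.12277627e+01, -2.59737450e+01, -1.63190757e-04,
        4.21080054e-03, -2.70320470e-05]), 'eef_pos': array([137.78984026, 506.35134517, 252.73272902]), 'ee_rot': array([-0.70044106,  0.70130409, -0.09385465,  0.09352112]), 'force': array([ 0.62161894, -0.19443561,  0.2926847 ]), 'wrist_torque': array([ 0.00772542,  0.03286055, -0.02597309]), 'grip_width': 1.0044548060921856} 22.0
[[ 0.965 -0.001  0.263]
 [-0.263 -0.001  0.965]
 [-0.    -1.    -0.001]]
top cam [ 282.   71. 1322.]
flag_board 0.94 [212.1 194.1] [498.8 232.6]
hinge_1 0.9 [206.8 197.5] [483.6 247.6]
hinge_1 0.71 [216.3 199.4] [478.  215.3]
hinge_1 0.67 [185.1 177.6] [550.  324.8]
hinge_1 0.65 [192.2 186.5] [519.9 298.9]
hinge_1 0.6 [201.9 192.9] [498.8 265. ]
hinge_round 0.66 [231.8 207. ] [453.6 162. ]
bell 0.85 [160.9 171.8
[... 156 characters left out ...]
 [ 464.5 -338.2]
side cam [  225. -1048.   749.]
flag_board 0.74 [249.4 181.6] [501.2 255.9]
hinge_1 0.82 [251.9 172.5] [518.9 291.3]
hinge_1 0.74 [244.7 176.8] [484.6 263.3]
hinge_1 0.73 [256.  166.2] [546.5 340. ]
hinge_1 0.67 [245.2 173.5] [491.8 288.9]
hinge_1 0.61 [243.  184.3] [466.9 208.1]
hinge_round 0.89 [247.5 189.7] [475.  166.1]
hinge_round 0.2 [242.7 181.9] [469.3 226.1]
hinge_round 0.17 [243.8 209.8] [435.8  40.1]
bell 0.66 [253.4 160.5] [555.9 429.9]
bell 0.17 [250.1 181.2] [504.5 258.3]
tin 0.56 [245.8 208.1] [450.1  77.3]
tin 0.29 [242.7 181.6] [476.2 261.5]
cup 0.9 [252.2 236. ] [437.4 -81.4]
saucer 0.85 [258.6 268.8] [ 422.3 -231.2]
spoon 0.45 [284.5 299.4] [ 459.9 -356.5]
```

View pics/top.png

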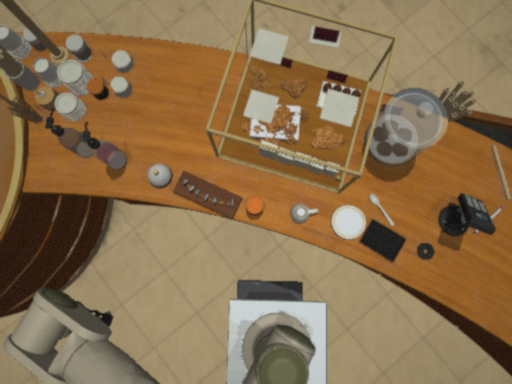

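The board lies at about px (212,194), with its long axis turned about -31°. The bell is at (160,172) and the tin at (255,205). Next I go above it for a close look.

```bash
python3 -m crank '[{"dp":[410,0,-164],"roll":-1.1,"gripper":255},{"dp":[410,0,-164],"roll":-1.1,"gripper":255},{"dp":[410,0,-164],"roll":-1.1,"gripper":255},{"dp":[410,0,-164],"roll":-1.1,"gripper":255},{"dp":[410,0,-164],"roll":-1.1,"gripper":255},{"dp":[410,0,-164],"roll":-1.1,"gripper":255},{"dp":[410,0,-164],"roll":-1.1,"gripper":255},{"dp":[410,0,-164],"roll":-1.1,"gripper":255},{"dp":[410,0,-164],"roll":-1.1,"gripper":255},{"dp":[410,0,-164],"roll":-1.1,"gripper":255}]' 20
python3 -m crank '[{"dp":[0,0,0],"gripper":255},{"dp":[0,0,0],"gripper":255},{"dp":[0,0,0],"gripper":255}]'
python3 - <<'E'
from h import *
s=ctrl.sense();print(s['time_s'],s['joints'].round(2),s['eef_pos'],s['force'],s['grip_width']);print(rot(s['ee_rot']).round(3))
p=eyes.capture('wrist');save(p,'w1.png');print(ray(p,(0,0))[0].round(0))
for l in('hinge_1','hinge_round'):
  for r in models.spot_point(p,l)[:7]: print(l,round(r['confidence'],2),np.round(r['centre'],1),onz(p,r['centre'],19).round(1)[:2])
E
```

```text
time_s: 1.73
eef_pos: [436.2, 281.8, 253.5]
ee_rot: [0.646, -0.646, -0.289, 0.288]
force: [0.7, 0.4, -0.1]
grip_width: -0.0
1.7333 [ 0.35  0.3   1.51  0.    1.33 -2.06] [436.16882058 281.83111321 253.50772145] [ 0.65398561  0.43800613 -0.09245754] -0.0003544922870235867
[[ 0.667  0.    -0.745]
 [ 0.745  0.     0.667]
 [ 0.    -1.     0.   ]]
[391. 230. 375.]
hinge_1 0.97 [214.1 248.5] [538.9 322.5]
hinge_1 0.84 [213.4 200. ] [499.6 280.4]
hinge_1 0.81 [202.3 170.8] [485.9 249. ]
hinge_1 0.58 [192.8 150.7] [478.3 227. ]
hinge_1 0.57 [218.3 222.7] [513.8 303. ]
hinge_round 0.94 [153.9  98.6] [470.3 163.5]$[0]: bad value
```

View pics/w1.png

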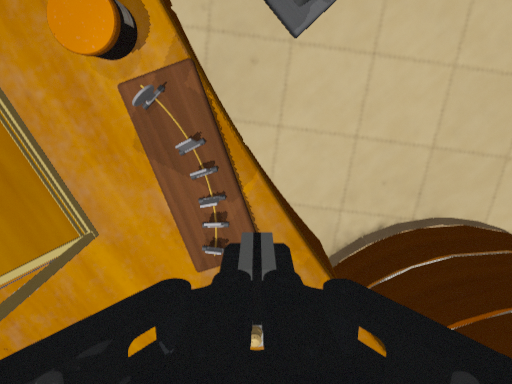

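Wrist view: board at (190,165), square flags running from (214,248) to (190,148), round flag at (150,97), shut fingertips at (257,235). I'll fit the arc to the hinges.

```bash
cat > fit.py <<'E'
from h import *
from scipy.optimize import least_squares
S=np.array([0,30,60,90,120,182.])
def arc(q,s):  # x0,y0,heading at flag1, turning left (ccw)
    h=q[2]+s/200; return np.c_[q[0]+200*(np.sin(h)-np.sin(q[2])), q[1]-200*(np.cos(h)-np.cos(q[2]))],h
def fit(pts):
    return least_squares(lambda q:(arc(q,S)[0]-pts).ravel(),[pts[0][0],pts[0][1],-2.5],loss='soft_l1')
def meas(p):
    r=models.spot_point(p,'hinge_1')[:5]+models.spot_point(p,'hinge_round')[:1]
    x=np.array([onz(p,i['centre'],19)[:2] for i in r]); 
    o=np.argsort(-x[:,1]);return x[o]
def plan(q):
    s=ctrl.sense();R=rot(s['ee_rot']);P,h=arc(q,S)
    print('tcp',s['eef_pos'].round(1),'F',s['force'].round(2),'t',s['time_s'],'xyaw',np.degrees(np.arctan2(R[1,0],R[0,0])).round(1))
    for i in range(6):
        d=R.T@np.r_[P[i]-s['eef_pos'][:2],0]
        print(i+1,P[i].round(1),'head',np.degrees(h[i]).round(1),'dx,dz to hinge',d[[0,2]].round(1))
E
python3 - <<'E'
from fit import *
w=np.array([[538.9,322.5],[513.8,303],[499.6,280.4],[485.9,249],[478.3,227],[470.3,163.5]])
t=np.array([[550,324.8],[519.9,298.9],[498.8,265],[483.6,247.6],[478,215.3],[453.6,162]])
for x in(w,t):
    f=fit(x);print(f.x, (arc(f.x,S)[0]-x).round(1).tolist())
f=fit(w);plan(f.x)
E
```

```text
[538.56346034 324.74971655  -2.42533039] [[-0.3, 2.2], [3.7, 0.4], [0.2, -1.2], [0.1, 3.6], [-2.0, -2.7], [-0.1, -0.7]]
[544.01880495 313.77536571  -2.54484438] [[-6.0, -11.0], [0.7, -3.8], [1.3, 8.2], [-0.4, 0.8], [-7.8, 6.1], [3.2, -0.9]]
tcp [436.8 281.3 253. ] F [-0.09  0.75  0.88] t 1.8833 xyaw 47.6
1 [538.6 324.7] head -139.0 dx,dz to hinge [100.7 -45.8]
2 [517.5 303.4] head -130.4 dx,dz to hinge [ 70.7 -44.7]
3 [499.8 279.2] head -121.8 dx,dz to hinge [ 41. -48.]
4 [486.  252.6] head -113.2 dx,dz to hinge [ 12.  -55.7]
5 [476.3 224.3] head -104.6 dx,dz to hinge [-15.5 -67.6]
6 [470.2 162.8] head -86.8 dx,dz to hinge [ -65.  -104.5]
```

```bash
python3 -m crank '[{"dp":[130,0,-49],"roll":0.115,"gripper":255},{"dp":[130,0,-49],"roll":0.115,"gripper":255},{"dp":[130,0,-49],"roll":0.115,"gripper":255},{"dp":[130,0,-49],"roll":0.115,"gripper":255},{"dp":[130,150,-49],"roll":0.115,"gripper":255},{"dp":[130,150,-49],"roll":0.115,"gripper":255},{"dp":[130,150,-49],"roll":0.115,"gripper":255},{"dp":[130,150,-49],"roll":0.115,"gripper":255},{"dp":[130,150,-49],"roll":0.115,"gripper":255},{"dp":[130,150,-49],"roll":0.115,"gripper":255}]'
python3 - <<'E'
from fit import *
p=eyes.capture('wrist')
w=meas(p);print(w.round(1).tolist())
q=[538.56,324.75,-2.4253]
if len(w)==6:
  f=fit(w);print(f.x,f.cost);plan(f.x)
plan(q)
c=cv2.resize(p['color'],(640,480));s=eyes.capture('side')
k=cv2.resize(s['color'][130:230,190:310],(576,480),interpolation=2)
cv2.imwrite('pics/w2.png',cv2.resize(np.hstack([c,k]),(800,316))[:,:,::-1])
E
```

```text
time_s: 2.72
eef_pos: [558.1, 347.1, 103.4]
ee_rot: [0.662, -0.662, -0.248, 0.249]
force: [0.7, -0.4, 0.5]
grip_width: -0.0
[[537.5, 323.9], [517.1, 302.9], [499.9, 278.4], [485.5, 250.6]]
tcp [559.6 347.2 106.3] F [ 0.46 -0.45  0.94] t 2.8667 xyaw 41.2
1 [538.6 324.8] head -139.0 dx,dz to hinge [-30.6  -3. ]
2 [517.5 303.4] head -130.4 dx,dz to hinge [-60.5  -5.2]
3 [499.8 279.2] head -121.8 dx,dz to hinge [-89.8 -11.7]
4 [486.  252.6] head -113.2 dx,dz to hinge [-117.7  -22.6]
5 [476.3 224.3] head -104.6 dx,dz to hinge [-143.7  -37.6]
6 [470.2 162.8] head -86.8 dx,dz to hinge [-188.8  -79.8]
```

View pics/w2.png

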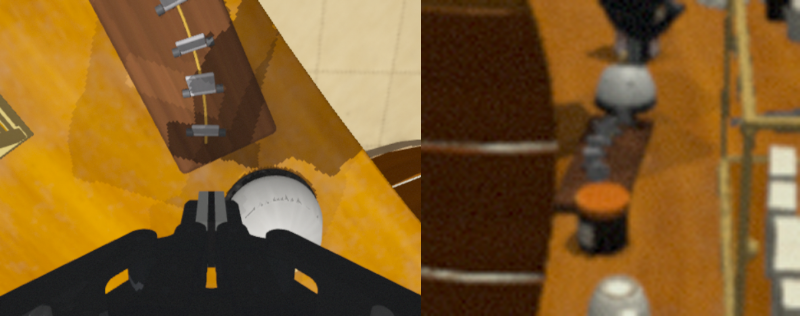

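```bash
python3 - <<'E'
from fit import *
p=eyes.capture('wrist');print(ray(p,(0,0))[0].round(0))
q=[538.0,324.3,-2.4253];P,h=arc(q,S)
c=cv2.resize(p['color'],None,fx=4,fy=4,interpolation=2)
for i in range(4):
  n=np.array([-np.sin(h[i]),np.cos(h[i])])
  for sg in(-9,9):
    for z in(19,45):
      u=proj(p,np.r_[P[i]+sg*n,z]);cv2.circle(c,tuple(int(4*a) for a in u),4,(255,0,0) if z==19 else (0,255,0),-1)
c=c[0:700,400:1200];c=cv2.resize(c,(680,595));cv2.imwrite('pics/w3.png',c[:,:,::-1])
E
```

```text
[508. 301. 227.]
```

View pics/w3.png

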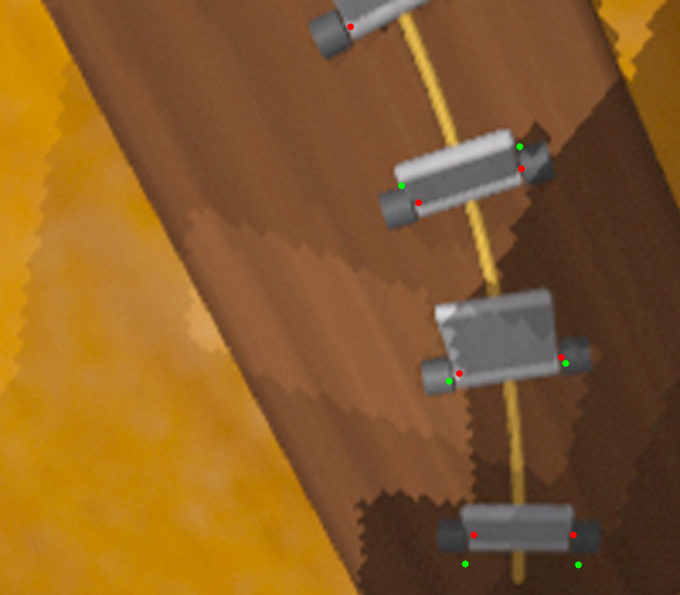

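The view shows the flags leaning slightly forward (flag 1 by about 0.4 rad, flag 2 by about 0.6), and the hinge projections (red dots) sit on the hinges. So I start on flag 1.

```bash
python3 -m crank '[{"dp":[0,25,-3],"roll":0,"gripper":255},{"dp":[0,50,-3],"roll":0,"gripper":255},{"dp":[0,51,-3],"roll":0,"gripper":255},{"dp":[-15,51,-3],"roll":0,"gripper":255},{"dp":[-28,51,-3],"roll":0,"gripper":255},{"dp":[-38,51,-3],"roll":0,"gripper":255},{"dp":[-46,51,-3],"roll":0,"gripper":255},{"dp":[-52,51,-3],"roll":0,"gripper":255},{"dp":[-52,51,-3],"roll":0,"gripper":255}]'
cat >> fit.py <<'E'
def local(q=(538.0,324.3,-2.4253)):
    s=ctrl.sense();R=rot(s['ee_rot']);P,h=arc(q,S);e=s['eef_pos']
    print('t',round(s['time_s'],2),'tcp',e.round(1),'tip z',round(e[2]-22,1),'F',s['force'].round(2),'-x head',np.degrees(np.arctan2(-R[1,0],-R[0,0])).round(1))
    for i in range(5):
        d=e[:2]-P[i];t=np.array([np.cos(h[i]),np.sin(h[i])]);n=np.array([-t[1],t[0]])
        g=R.T@np.r_[P[i]-e[:2],0]
        if abs(d@t)<60: print(i+1,'head',np.degrees(h[i]).round(1),'s_lead',round(d@t+11,1),'lat',round(d@n,1),'h',round(e[2]-22-19,1),'dx,dz to hinge',g[[0,2]].round(1))
E
python3 -c "from fit import *;local()"
```

```text
time_s: 3.72
eef_pos: [521.6, 309.6, 53.8]
ee_rot: [-0.662, 0.662, 0.249, -0.248]
force: [-1.0, -0.5, 0.2]
grip_width: -0.004
t 3.72 tcp [521.6 309.6  53.8] tip z 31.8 F [-1.   -0.53  0.2 ] -x head -138.8
1 head -139.0 s_lead 33.0 lat 0.3 h 12.8 dx,dz to hinge [22.   0.2]
2 head -130.4 s_lead 2.9 lat -0.7 h 12.8 dx,dz to hinge [-7.9 -1.9]
3 head -121.8 s_lead -27.0 lat 2.7 h 12.8 dx,dz to hinge [-37.1  -8.5]
```

I had an offset sign error: the tip went further than I meant. By the numbers it is still short of flag 2's face (flag 2 leans away). I'll back up 8 mm and press flag 1 down.

```bash
python3 -m crank '[{"dp":[4,0,0],"roll":0,"gripper":255},{"dp":[8,2,0],"roll":0,"gripper":255},{"dp":[8,5,0],"roll":0,"gripper":255},{"dp":[8,8,0],"roll":0,"gripper":255},{"dp":[8,10,0],"roll":0,"gripper":255},{"dp":[8,10,0],"roll":0,"gripper":255},{"dp":[8,10,0],"roll":0,"gripper":255}]'
python3 - <<'E'
from fit import *
local()
p=eyes.capture('wrist')
c=cv2.resize(p['color'],None,fx=3,fy=3,interpolation=2)[50:800,360:1160]
cv2.imwrite('pics/w4.png',cv2.resize(c,(640,600))[:,:,::-1])
E
```

```text
time_s: 4.3
eef_pos: [527.8, 315.4, 42.8]
ee_rot: [0.662, -0.662, -0.249, 0.249]
force: [-1.0, -0.8, 6.1]
grip_width: -0.002
t 4.3 tcp [527.8 315.4  42.8] tip z 20.8 F [-1.05 -0.76  6.08] -x head -138.8
1 head -139.0 s_lead 24.5 lat 0.1 h 1.8 dx,dz to hinge [13.5  0. ]
2 head -130.4 s_lead -5.5 lat 0.3 h 1.8 dx,dz to hinge [-16.4  -2.1]
3 head -121.8 s_lead -35.2 lat 5.0 h 1.8 dx,dz to hinge [-45.6  -8.7]
```

View pics/w4.png

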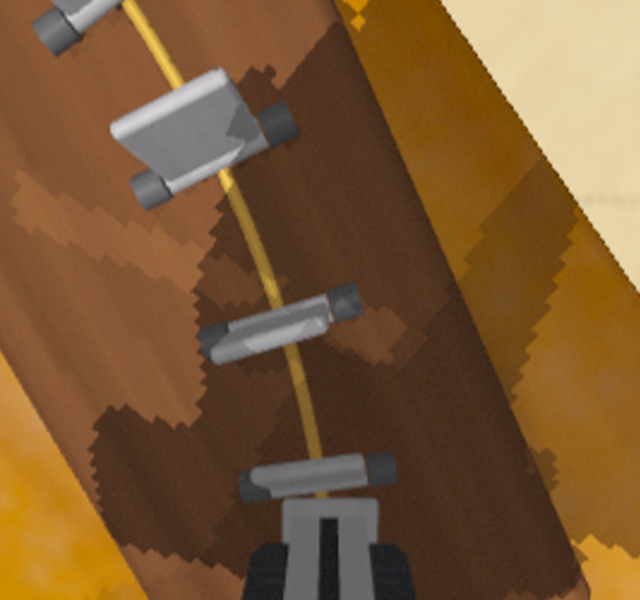

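Flag 1 lies pressed flat under the tip (6 N, h 1.8 mm), and the next flag shows at (320,475), untouched. I use the same pattern for flag 2.

```bash
python3 -m crank '[{"dp":[0,-12,0],"roll":0,"gripper":255},{"dp":[-5,-12,-0.5],"roll":-0.1,"gripper":255},{"dp":[-15,-12,-2],"roll":-0.146,"gripper":255},{"dp":[-20,-11,-2.6],"roll":-0.146,"gripper":255},{"dp":[-23.5,-10,-3.1],"roll":-0.146,"gripper":255},{"dp":[-27,-6,-3.7],"roll":-0.146,"gripper":255},{"dp":[-29.5,-2,-4],"roll":-0.146,"gripper":255},{"dp":[-29.5,0,-4],"roll":-0.146,"gripper":255},{"dp":[-29.5,0,-4],"roll":-0.146,"gripper":255},{"dp":[-29.5,0,-4],"roll":-0.146,"gripper":255}]'
python3 - <<'E'
from fit import *
local()
p=eyes.capture('wrist');w=meas(p);print(w.round(1).tolist())
P,h=arc((538.0,324.3,-2.4253),S);print(P.round(1).tolist())
E
```

```text
time_s: 5.18
eef_pos: [507.8, 292.4, 42.7]
ee_rot: [-0.642, 0.642, 0.296, -0.297]
force: [-4.8, -4.1, 9.2]
grip_width: -0.001
t 5.18 tcp [507.8 292.4  42.7] tip z 20.7 F [-4.77 -4.08  9.18] -x head -130.4
1 head -139.0 s_lead 54.8 lat 4.3 h 1.7 dx,dz to hinge [43.9 -2.3]
2 head -130.4 s_lead 25.0 lat -0.1 h 1.7 dx,dz to hinge [14.  -0.1]
3 head -121.8 s_lead -5.0 lat 0.1 h 1.7 dx,dz to hinge [-15.9  -2.3]
4 head -113.2 s_lead -34.7 lat 4.7 h 1.7 dx,dz to hinge [-45.1  -9.1]
[[539.0, 323.2], [500.2, 279.5], [485.5, 251.0], [476.7, 223.0]]
[[538.0, 324.3], [516.9, 303.0], [499.3, 278.8], [485.5, 252.2], [475.8, 223.8], [469.6, 162.4]]
```

```bash
python3 -m crank '[{"dp":[0,-12,0],"roll":0,"gripper":255},{"dp":[-5,-12,-0.5],"roll":-0.1,"gripper":255},{"dp":[-15,-12,-2],"roll":-0.15,"gripper":255},{"dp":[-20,-11,-2.9],"roll":-0.15,"gripper":255},{"dp":[-24,-10,-3.4],"roll":-0.15,"gripper":255},{"dp":[-27.5,-6,-4],"roll":-0.15,"gripper":255},{"dp":[-30,-2,-4.4],"roll":-0.15,"gripper":255},{"dp":[-30,0,-4.4],"roll":-0.15,"gripper":255},{"dp":[-30,0,-4.4],"roll":-0.15,"gripper":255},{"dp":[-30,0,-4.4],"roll":-0.15,"gripper":255}]'
python3 - <<'E'
from fit import *
local()
p=eyes.capture('wrist');w=meas(p);print(w.round(1).tolist())
E
```

```text
time_s: 6.17
eef_pos: [491.7, 266.6, 42.6]
ee_rot: [-0.618, 0.618, 0.343, -0.344]
force: [-3.7, -4.4, 10.3]
grip_width: 0.003
t 6.17 tcp [491.7 266.6  42.6] tip z 20.6 F [-3.68 -4.45 10.29] -x head -121.9
2 head -130.4 s_lead 55.0 lat 4.4 h 1.6 dx,dz to hinge [44.2 -2.2]
3 head -121.8 s_lead 25.3 lat -0.0 h 1.6 dx,dz to hinge [14.3  0. ]
4 head -113.2 s_lead -4.7 lat 0.1 h 1.6 dx,dz to hinge [-15.6  -2.3]
5 head -104.6 s_lead -34.4 lat 4.7 h 1.6 dx,dz to hinge [-44.8  -9. ]
[[516.9, 302.0], [486.0, 251.1], [476.7, 225.6], [469.2, 161.8]]
```

```bash
python3 -m crank '[{"dp":[0,-12,0],"roll":0,"gripper":255},{"dp":[-5,-12,-0.5],"roll":-0.1,"gripper":255},{"dp":[-15,-12,-2],"roll":-0.15,"gripper":255},{"dp":[-20,-11,-2.9],"roll":-0.15,"gripper":255},{"dp":[-24,-10,-3.4],"roll":-0.15,"gripper":255},{"dp":[-27.5,-6,-4],"roll":-0.15,"gripper":255},{"dp":[-29.5,-2,-4.3],"roll":-0.15,"gripper":255},{"dp":[-29.5,-0.5,-4.3],"roll":-0.15,"gripper":255},{"dp":[-29.5,-0.5,-4.3],"roll":-0.15,"gripper":255},{"dp":[-29.5,-0.5,-4.3],"roll":-0.15,"gripper":255}]'
python3 - <<'E'
from fit import *
local()
p=eyes.capture('wrist');w=meas(p);print(w.round(1).tolist())
E
```

```text
time_s: 7.15
eef_pos: [480.0, 239.4, 42.8]
ee_rot: [-0.59, 0.591, 0.389, -0.389]
force: [-2.5, -2.7, 5.1]
grip_width: -0.004
t 7.15 tcp [480.  239.4  42.8] tip z 20.8 F [-2.46 -2.66  5.14] -x head -113.3
3 head -121.8 s_lead 54.6 lat 4.3 h 1.8 dx,dz to hinge [43.7 -2.2]
4 head -113.2 s_lead 24.8 lat -0.0 h 1.8 dx,dz to hinge [13.8 -0. ]
5 head -104.6 s_lead -5.2 lat 0.1 h 1.8 dx,dz to hinge [-16.   -2.3]
[[499.5, 279.6], [477.3, 224.2], [469.1, 161.6]]
```

Flag 5 next; then I lift up and look.

```bash
python3 -m crank '[{"dp":[0,-12,0],"roll":0,"gripper":255},{"dp":[-5,-12,-0.5],"roll":-0.1,"gripper":255},{"dp":[-15,-12,-2],"roll":-0.15,"gripper":255},{"dp":[-20,-11,-2.9],"roll":-0.15,"gripper":255},{"dp":[-24,-10,-3.4],"roll":-0.15,"gripper":255},{"dp":[-27.5,-6,-4],"roll":-0.15,"gripper":255},{"dp":[-30,-2,-4.3],"roll":-0.15,"gripper":255},{"dp":[-30,-0.2,-4.3],"roll":-0.15,"gripper":255},{"dp":[-30,-0.2,-4.3],"roll":-0.15,"gripper":255},{"dp":[-30,-0.2,-4.3],"roll":-0.15,"gripper":255}]'
python3 -c "from fit import *;local()"
python3 -m crank '[{"dp":[0,-20,0],"roll":0,"gripper":255},{"dp":[0,-50,0],"roll":0,"gripper":255},{"dp":[30,-90,0],"roll":0,"gripper":255},{"dp":[70,-130,0],"roll":0,"gripper":255},{"dp":[100,-150,0],"roll":0,"gripper":255},{"dp":[100,-150,0],"roll":0,"gripper":255},{"dp":[100,-150,0],"roll":0,"gripper":255}]'
python3 - <<'E'
from fit import *
local()
p=eyes.capture('wrist');w=meas(p);print(w.round(1).tolist())
t=eyes.capture('top')
for l in('bell','tin','flag_board'):print(l,[ (round(r['confidence'],2),onz(t,r['centre'],0).round(0)[:2]) for r in models.spot_point(t,l)[:1]])
c=cv2.resize(p['color'],(800,600),interpolation=2);cv2.imwrite('pics/w5.png',c[:,:,::-1])
E
```

```text
time_s: 8.13
eef_pos: [472.2, 210.3, 42.8]
ee_rot: [-0.56, 0.56, 0.432, -0.432]
force: [-0.7, -2.0, 2.8]
grip_width: 0.001
t 8.13 tcp [472.2 210.3  42.8] tip z 20.8 F [-0.69 -2.04  2.76] -x head -104.7
4 head -113.2 s_lead 54.7 lat 4.2 h 1.8 dx,dz to hinge [43.8 -2.3]
5 head -104.6 s_lead 24.9 lat -0.1 h 1.8 dx,dz to hinge [13.9 -0.1]
time_s: 8.72
eef_pos: [498.4, 310.1, 195.4]
ee_rot: [-0.559, 0.56, 0.435, -0.431]
force: [0.6, 0.1, -0.1]
grip_width: 0.003
t 8.72 tcp [498.4 310.1 195.4] tip z 173.4 F [ 0.58  0.14 -0.07] -x head -104.5
1 head -139.0 s_lead 50.2 lat -15.3 h 154.4 dx,dz to hinge [ 23.7 -34.8]
2 head -130.4 s_lead 17.6 lat -18.7 h 154.4 dx,dz to hinge [ -2.2 -19.7]
3 head -121.8 s_lead -15.1 lat -17.2 h 154.4 dx,dz to hinge [-30.1  -8.7]
4 head -113.2 s_lead -47.3 lat -10.9 h 154.4 dx,dz to hinge [-59.3  -2. ]
[[539.1, 322.8], [515.1, 300.6], [498.4, 278.3], [486.7, 253.3], [477.6, 223.8]]
bell [(0.46, array([557., 416.]))]
tin [(0.64, array([468.,  95.]))]
flag_board [(0.77, array([499., 238.]))]
```

View pics/w5.png

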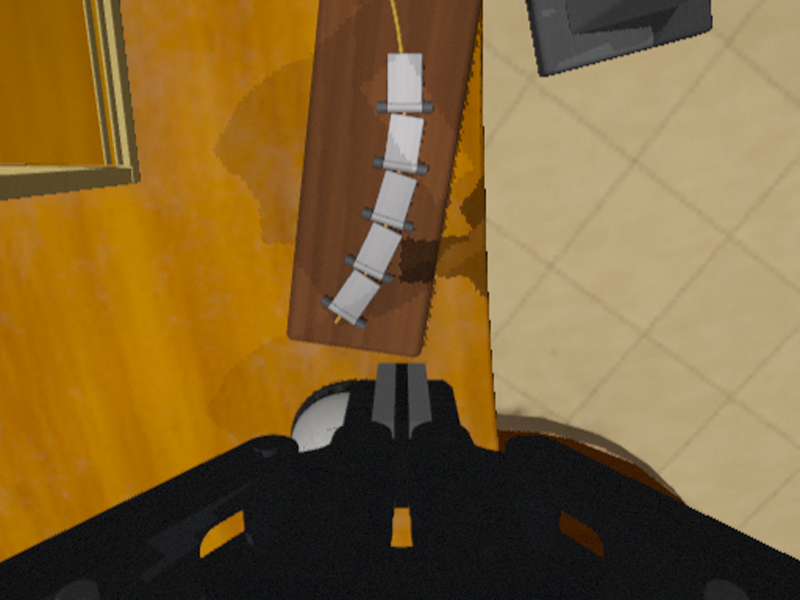

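All five squares look flat: flag 1 at (355,300), flag 5 at (405,80). The round flag is out of view, so I go higher and check it with a model overlay.

```bash
python3 -m crank '[{"dp":[0,-40,0],"roll":0,"gripper":255},{"dp":[-20,-80,0],"roll":0,"gripper":255},{"dp":[-20,-90,0],"roll":0,"gripper":255},{"dp":[-20,-90,0],"roll":0,"gripper":255},{"dp":[-20,-90,0],"roll":0,"gripper":255}]'
python3 - <<'E'
from fit import *
p=eyes.capture('wrist');w=meas(p);print(w.round(1).tolist())
P,h=arc((538.0,324.3,-2.4253),S)
c=cv2.resize(p['color'],None,fx=4,fy=4,interpolation=2)
for i in range(6):
  t=np.array([np.cos(h[i]),np.sin(h[i])]);n=np.array([-t[1],t[0]])
  for sg in(-9,9):
    for r,z in(((0,19),(26,20.5)) if i<5 else ((0,19),(0,58))):
      u=proj(p,np.r_[P[i]+sg*n+r*t,z]);cv2.circle(c,tuple(int(4*a) for a in u),4,(255,0,0) if z==19 else (0,255,0),-1)
u=proj(p,np.r_[P[3],19])*4;x,y=int(u[0]),int(u[1]);c=c[max(0,y-560):y+460,max(0,x-400):x+400]
cv2.imwrite('pics/w6.png',cv2.resize(c,None,fx=590/c.shape[0],fy=590/c.shape[0])[:,:,::-1])
E
```

```text
time_s: 9.48
eef_pos: [492.5, 287.3, 282.8]
ee_rot: [-0.56, 0.56, 0.432, -0.432]
force: [1.2, 0.4, -0.9]
grip_width: 0.0
[[539.5, 321.4], [515.7, 299.8], [497.3, 279.9], [485.6, 251.0], [478.0, 225.0]]
```

View pics/w6.png

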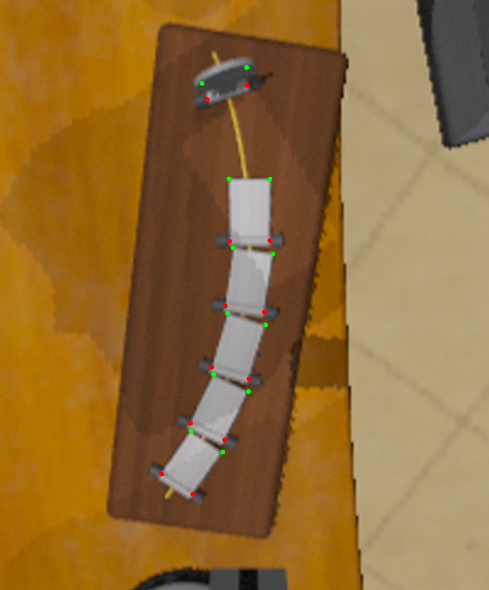

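The overlay matches. All five squares lie flat with their top edges on the predicted points, the board hasn't moved, and the round flag stands at (225,80).

```bash
python3 -c "
from rig import ctrl
print(ctrl.finish_job())"
```

```text
the job is handed in; nothing more can be done
None
```

I folded the five square flags down flat one after another with the shut fingertips, starting with the one farthest from the round flag. I then lifted clear and handed the job in at about 9.8 s.

**Last checks:**
- **Flags:** in the final wrist picture the top edges of all five squares sit where flat flags should be. The round flag is still standing.
- **Board:** its hinges appear where they were at the start, within 1–3 mm, which is about what the camera networks can resolve.
- **Force:** at the end of each press the downward force read 3 to 10 N.

**What was off or less certain:**
- **First approach:** a sign slip took the tip about 20 mm too far along the row on flag 1. By the numbers it stopped just short of flag 2's face, and the next picture showed no change there. I backed up before pressing flag 1 flat.
- **Sideways force:** presses on flags 2 to 5 also showed 2–6 N along the row, probably the tip's trailing edge against the hinge. The board did not visibly move.
- **Bell and tin:** the final top-camera estimates differ from the first ones by up to about 15 mm (bell) and 9 mm (tin). That camera was about as far off on the hinges, and the force readings gave no sign of contact with either.
- **Cup, saucer and spoon:** I did not check these again at the end. The arm never went near them.

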